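# Balance the centrifuge rotor

### The arm

A 6-joint arm with a two-finger parallel gripper is mounted at the origin on a cart in front of the work surface, level with it; the furniture and walls round the work are solid. World frame = base frame: x ahead of the robot, y to its left, z up, the work surface at z = 0. Lengths are in mm, angles in rad, forces in N, time in s.
With the tool pointing down it reaches from about 275 to 1000 mm from the base axis. Payload 8.4 kg.
Tool frame: the origin (TCP) lies on the centre line of the jaws, within the pads' length; the fingertips stand 22 mm ahead of it and the grasp point (between the pads) lies 3 mm ahead of it; z points along the fingers, x is the direction in which the jaws open and shut, and the axes are right-handed (so a half turn about z gives the same grasp; the last joint's range is limited). The gripper opens to 85 mm and grips with 20 to 120 N. Pads are 22 mm wide; open, the fingers measure 114 mm over their backs; the gripper's body (76 mm by 85 mm) begins 54 mm behind the grasp point. The pads swing forward as they close: fully open they stand 13 mm farther back than shut.
Start: joints at [-1.128, 0.353, 1.633, -0, 1.155, -0.002], TCP at [268.922, -564.189, 253.281] pointing down, gripper open.
Joint ranges: [-2.63, 2.63], [-0.92, 2.1], [0.06, 2.66], [-1.3, 4.44], [0, 2.69], [-3.02, 3.02]. Speed limits (rad/s): [2.22, 2.22, 2.79, 3.14, 3.14, 3.14].

### API

Orientations are given as [roll, pitch, yaw] about the fixed x, y, z axes, in that order (R = Rz(yaw) Ry(pitch) Rx(roll)).
In Python, from rig import status, viewer, job gives the robot as it stands.
- The arm moves only by the tool send_rows, never from a script. Its argument "plan" is a list of rows, each a list of 3 entries, a list of its own where there are three numbers: the shift along the tool's x, y, z in m, then the turn, a rotation vector about the tool's x, y, z in rad, then the opening, from -1 (shut) to 1 (fully open). In form: [[[x, y, z], [rx, ry, rz], jaw], ...]. A call has exactly 5 rows; each row is the pose to reach, as a shift and turn from the pose measured when the call began, along the tool's axes at that moment; what a row does not reach only later rows make up. A row lasts 1/12 s, in which the tool goes at most 41.7 mm and 7.16 degrees, less where a joint would pass 70% of its speed; a pose out of reach is approached as far as the arm can. A call with a gripper value outside its range is refused whole. The fingers move at their own pace and stop on an object; "squeeze" is the grip in N (left out, the last holds). Time passes only in rows, so rows that repeat a pose let the fingers close, or fill a call up. It gives the time, the measured TCP pose, the force and the opening at its end, in the units of the state.
- status.sense(): the state, without advancing time (a new reading comes with each control period).
- viewer.grab_frame(name): name is "scene" or "side" or "wrist"; returns the picture (400x640x3 uint8, red, green, blue); there is no depth.
- viewer.camera_params(name): a dict with "intrinsics" (3x3 intrinsics, pixels), "xyz" and "orientation" of the camera in the world. Camera axes: x right, y down, z forward; pixel columns grow to the right and rows downward; lengths in mm; the calibration is good to about 2 mm. The wrist camera is an equidistant fisheye: a pixel r from the principal point sees the ray r / f radians off the axis. A picture is of the moment at which its call begins: read the wrist's pose just before it. camera_params takes no time and is no camera call; for the wrist camera it gives the pose at the moment of the call.
- job.sign_off(): hands the job in, once; it reports no verdict.
Trained networks look in the newest picture that a camera, given by its name, has taken for a name from the list of things; names that differ only in an ending like _2 or _b are one class to them, and where a whole thing is asked for, a point or a joint stands for the part that bears it (a point fixed in the world has none). Each returns a list of dicts, best first, with "p" (0 to 1); they miss things now and then, are a little off and sometimes report something else, mostly with a low value. They report only what shows in the picture. A call takes as long as a camera call. They do not tell look-alikes from the thing itself.
- viewer.cut_out(label, camera): "mask" (400x640 bool, what is visible of it) and "extent" ([left, top, width, height] in pixels, round what is visible of it).
The state is a dict: "clock": time; "qpos": joint angles; "qvel": joint speeds; "joint_efforts": joint torques, N m; "eef_pos": TCP position; "tcp_rot": TCP orientation; "contact_force": force on the tool from outside, world axes, zero at the start; "wrist_torque": the same for the moment, N m; "opening": opening from 0.0 (shut) to 1.0 (fully open).
Only numpy, scipy, OpenCV 4.12 (cv2) and the standard library are available. Lean on these libraries where they do the work, as an engineer would, in place of code of your own. Each camera call takes 0.05 s, during which the arm holds its last target.

### The job

The centrifuge rotor has been loaded out of balance: none of its six sample tubes faces its own kind. Rearrange them so that every tube sits in the sleeve directly opposite the other tube of its kind (wide cap, narrow neck, knob cap), with all six fully down in the rotor. Keep the tubes upright all the time; the empty rack beside the rotor is there to park a tube on the way.

Things in the scene. Friction and masses are not known exactly. Their poses are not given: they have to be found in the camera images.
- wide1_center (a point): One of two: wide-cap tube, 116 mm tall: flat ribbed blue cap 35 mm wide, 20 mm high, white disc in its middle. Grip across the cap, its mid-height 48 mm above the point. Seated, the point is 71 mm above the bench. Rigid, 70 g; white body 29 mm wide, lowest 15 mm tapering to a blunt 14 mm tip (cannot stand alone). Point: its centre, half-way up; z up its axis.
- wide2_center (a point): Other of two: wide-cap tube, 116 mm tall: flat ribbed blue cap 35 mm wide, 20 mm high, white disc in its middle. Grip across the cap, its mid-height 48 mm above the point. Seated, the point is 71 mm above the bench. Rigid, 70 g; white body 29 mm wide, lowest 15 mm tapering to a blunt 14 mm tip (cannot stand alone). Point: its centre, half-way up; z up its axis.
- neck1_center (a point): One of two: narrow-neck tube, 108 mm tall: white shoulders, small ribbed blue cap 22 mm wide, 18 mm high. Grip across the cap, its mid-height 45 mm above the point. Seated, the point is 67 mm above the bench. Rigid, 70 g; white body 29 mm wide, lowest 15 mm tapering to a blunt 14 mm tip (cannot stand alone). Point: its centre, half-way up; z up its axis.
- neck2_center (a point): Other of two: narrow-neck tube, 108 mm tall: white shoulders, small ribbed blue cap 22 mm wide, 18 mm high. Grip across the cap, its mid-height 45 mm above the point. Seated, the point is 67 mm above the bench. Rigid, 70 g; white body 29 mm wide, lowest 15 mm tapering to a blunt 14 mm tip (cannot stand alone). Point: its centre, half-way up; z up its axis.
- knob1_center (a point): One of two: knob-cap tube, 112 mm tall: flat blue cap 35 mm wide with a slim upright blue knob 14 mm wide, 22 mm high. Grip across the knob, its mid-height 45 mm above the point. Seated, the point is 69 mm above the bench. Rigid, 70 g; white body 29 mm wide, lowest 15 mm tapering to a blunt 14 mm tip (cannot stand alone). Point: its centre, half-way up; z up its axis.
- knob2_center (a point): Other of two: knob-cap tube, 112 mm tall: flat blue cap 35 mm wide with a slim upright blue knob 14 mm wide, 22 mm high. Grip across the knob, its mid-height 45 mm above the point. Seated, the point is 69 mm above the bench. Rigid, 70 g; white body 29 mm wide, lowest 15 mm tapering to a blunt 14 mm tip (cannot stand alone). Point: its centre, half-way up; z up its axis.
- rotor: Aluminium star with 6 steel sleeves, 215 mm wide, fixed, does not turn. Origin: on the bench under its middle, z up. Sleeve axes upright, 85 mm from the middle, at 0, 60, .. 300 degrees from its x towards its y axis; opposite ones 170 mm apart. Sleeves 35 mm wide inside, rim 62 mm above the bench, floor (the tip rests on it) 13 mm above it. Arms and nut below 80 mm. All filled at the start.
- tube_rack: Empty white plastic rack with 4 holes, 112 x 116 mm, 62 mm high, fixed to the bench. Origin: on the bench under its middle; z up. Holes at +-27 mm along its x and +-27 mm along its y axis, 37 mm wide in the top plate (58 mm above the bench), 21 mm in the bottom plate, where a tube's taper rests with its tip about 3 mm above the bench.
Mind the look-alikes: they are no part of the job. What is shaped like the part that bears knob1_center but green or red is not meant. What is shaped like the part that bears knob2_center but yellow is not meant.

How it is judged:
By the outcome, as a careful person would: the job done as asked, in the order asked, and still so for the second after the job is handed in, with the robot touching nothing.
It also fails if it takes over 83 s, if anything falls off the work surface, if the arm or the gripper's body presses on something with over 40 N, if the wrist force passes 120 N, or if a joint passes its speed limit or range.

## Working session

There is one attempt and no reset: what is moved stays moved. The work goes in short steps, Python scripts to look and compute and a tool call to move; the robot and the scene stay as the last step left them, time stands still between calls to the robot, and variables do not carry over. Pictures are saved under pics/ and viewed, and the job is handed in when it is done.

Besides the shell and the picture viewer there is one more tool, called after "Call:" in YAML: its name, and indented under it one key for each argument. send_rows: Moves the arm, as the interface text tells. Its arguments: {"type":"object","properties":{"plan":{"type":"array"},"squeeze":{"type":"number"}},"required":["plan"]}

I'll start by looking at the state and the scene.

```bash
mkdir -p pics; ls; python3 - <<'E'
from rig import status, viewer
import cv2
print(status.sense())
for n in ["scene","side","wrist"]:
    print(n,viewer.camera_params(n))
    im=viewer.grab_frame(n); cv2.imwrite(f"pics/{n}0.png",im[:,:,::-1])
E
```

```text
pics
{'clock': 0.0, 'qpos': array([-1.12838516e+00,  3.53630171e-01,  1.63412878e+00,  2.39443548e-05,
        1.15518334e+00, -2.41551969e-03]), 'qvel': array([ 1.17094322e-03, -7.41763973e-04, -3.07100295e-04,  5.09578272e-05,
       -1.07825065e-03, -3.53183252e-04]), 'joint_efforts': array([ 7.24816236e-04, -6.05255198e+01, -3.42067373e+01,  6.43444560e-05,
        9.42718587e-03,  2.41842957e-05]), 'eef_pos': array([ 268.7491386 , -563.78501421,  252.57516991]), 'tcp_rot': array([-3.14156750e+00,  1.34958413e-03, -1.12597930e+00]), 'contact_force': array([-0.25088703,  0.05053483, -0.05805768]), 'wrist_torque': array([-0.00473833, -0.0221854 ,  0.04982627]), 'opening': 1.0040237580768645}
scene {'intrinsics': array([[411.69531122,   0.        , 323.83047791],
       [  0.        , 411.69531122, 201.10167507],
       [  0.        ,   0.        ,   1.        ]]), 'xyz': array([188.88947028, 781.99830727, 552.79476498]), 'orientation': array([-2.06889568, -0.01601132, -2.68565559])}
side {'intrinsics': array([[449.95789944,   0.        , 322.66738017],
       [  0.        , 449.95789944, 196.40863933],
       [  0.        ,   0.        ,   1.        ]]), 'xyz': array([466.70901045, 745.47517694, 687.58083096]), 'orientation': array([-2.27079913,  0.01435479, -3.05859128])}
wrist {'intrinsics': array([[309.70691629,   0.        , 321.15526341],
       [  0.        , 309.70691629, 194.58659867],
       [  0.        ,   0.        ,   1.        ]]), 'xyz': array([ 344.82026478, -527.24210828,  373.92999364]), 'orientation': array([ 2.81044714e+00,  1.54263849e-03, -1.12511185e+00])}
```

View pics/scene0.png

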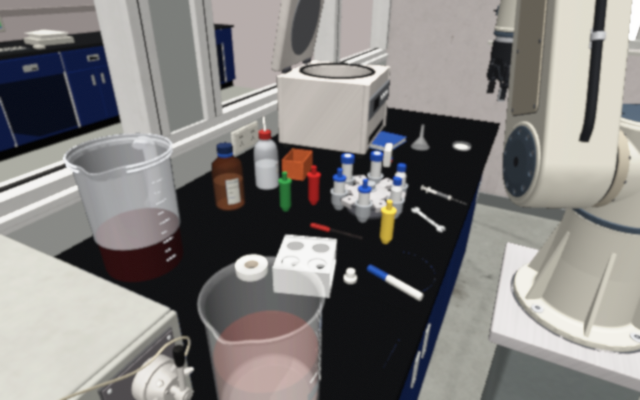

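View pics/side0.png

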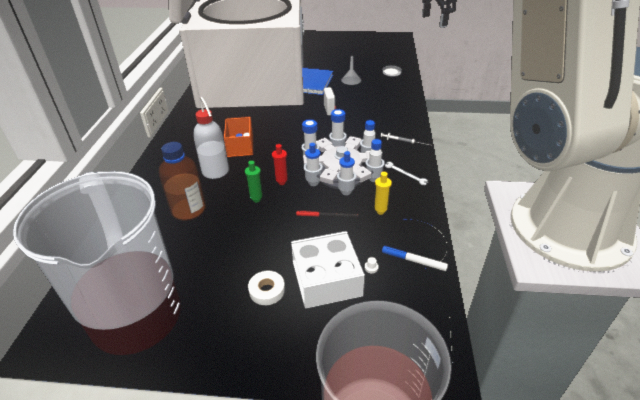

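View pics/wrist0.png

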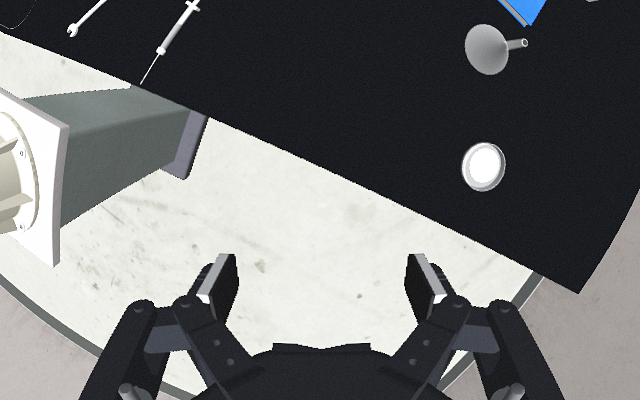

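The rotor shows at side ~(342,160) with six tubes, and the rack at ~(327,268); the green, red and yellow look-alikes stand apart. I'll zoom in and use the networks to get positions.

```bash
cat > h.py <<'E'
import numpy as np, cv2
from scipy.spatial.transform import Rotation as R
from rig import status, viewer
def grab(n,f=None):
    im=viewer.grab_frame(n)
    if f: cv2.imwrite("pics/"+f,im[:,:,::-1])
    return im
def ray(n,uv,P=None):
    P=P or viewer.camera_params(n); K=P["intrinsics"]
    a=(uv[0]-K[0,2])/K[0,0]; b=(uv[1]-K[1,2])/K[1,1]
    if n=="wrist":
        r=np.hypot(a,b); s=np.sin(r)/r if r>1e-9 else 1
        d=np.array([a*s,b*s,np.cos(r)])
    else: d=np.array([a,b,1.])
    d/=np.linalg.norm(d)
    return P["xyz"],R.from_euler("xyz",P["orientation"]).as_matrix()@d
def atz(n,uv,z,P=None):
    o,d=ray(n,uv,P); return o+d*(z-o[2])/d[2]
def proj(n,X,P=None):
    P=P or viewer.camera_params(n); K=P["intrinsics"]
    c=R.from_euler("xyz",P["orientation"]).as_matrix().T@(np.asarray(X,float)-P["xyz"])
    if n=="wrist":
        t=np.arctan2(np.hypot(c[0],c[1]),c[2]); h=np.hypot(c[0],c[1]); a,b=c[0]/h*t,c[1]/h*t
    else: a,b=c[0]/c[2],c[1]/c[2]
    return np.array([a*K[0,0]+K[0,2],b*K[1,1]+K[1,2]])
E
python3 - <<'E'
from h import *
im=grab("side")
cv2.imwrite("pics/sz.png",cv2.resize(im[90:220,270:430,::-1],None,fx=5,fy=4.6,interpolation=cv2.INTER_CUBIC)[:598])
for l in ["wide1_center","neck1_center","knob1_center","rotor","tube_rack"]:
    for d in viewer.cut_out(l,"side"):
        m=d["mask"]; ys,xs=np.nonzero(m)
        print(l,round(d["p"],2),d["extent"],xs.mean().round(1),ys.mean().round(1),m.sum())
E
```

```text
wide1_center 0.86 [330.9, 105.6, 12.5, 32.5] 337.3 123.3 337
neck1_center 0.7 [364.0, 118.9, 12.0, 29.8] 368.4 133.1 252
knob1_center 0.66 [272.8, 145.3, 14.8, 39.3] 280.0 165.6 406
knob1_center 0.58 [244.6, 159.7, 15.0, 44.7] 253.5 181.0 482
knob1_center 0.53 [306.3, 142.1, 11.5, 30.3] 312.1 156.8 354
rotor 0.75 [301.4, 134.0, 87.0, 61.6] 340.9 164.1 2550
rotor 0.45 [340.1, 151.1, 15.1, 28.2] 346.0 165.9 324
tube_rack 0.93 [291.7, 232.7, 73.5, 76.0] 326.6 269.3 4142
tube_rack 0.72 [364.5, 120.1, 10.5, 26.9] 368.5 132.9 266
```

View pics/sz.png

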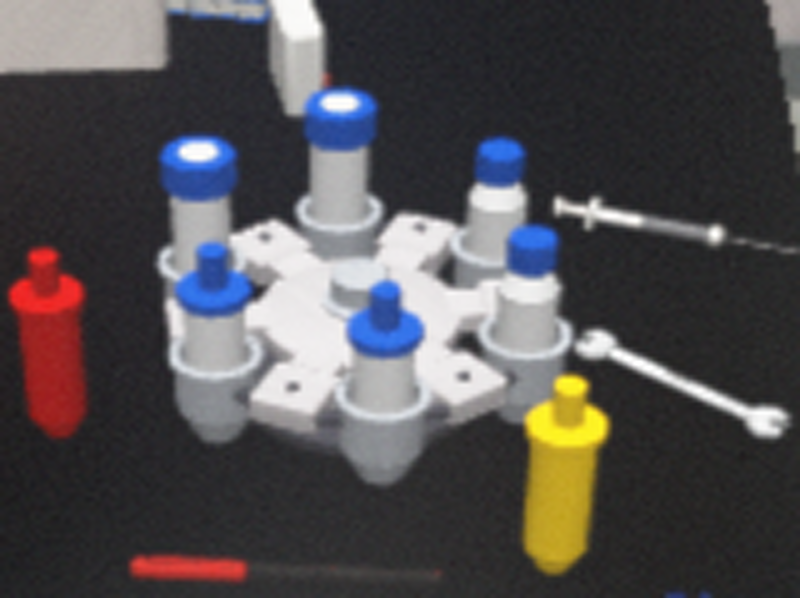

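```bash
python3 - <<'E'
from h import *
# side pixel of cap-top centres from zoom (x/5+270, y/4.6+90)
pts=dict(A=((198,150),129),B=((340,102),129),C=((500,150),121),D=((533,236),121),E=((385,290),125),F=((212,250),125))
X={}
for k,((u,v),z) in pts.items():
    X[k]=atz("side",(u/5+270,v/4.6+90),z); print(k,X[k].round(1))
c=np.mean([x for x in X.values()],0); print("c",c.round(1))
for k,x in X.items():
    d=x-c; print(k,np.hypot(*d[:2]).round(1),np.degrees(np.arctan2(d[1],d[0])).round(1))
# rack top corners
im=grab("side"); cv2.imwrite("pics/rk.png",cv2.resize(im[225:310,285:370,::-1],None,fx=6,fy=6,interpolation=cv2.INTER_CUBIC))
E
```

```text
A [ 583.7 -186.2  129. ]
B [ 518.6 -239.9  129. ]
C [ 439.2 -208.1  121. ]
D [ 424.  -126.7  121. ]
E [489.2 -69.9 125. ]
F [568.3 -99.3 125. ]
c [ 503.8 -155.   125. ]
A 85.7 -21.3
B 86.1 -80.1
C 83.6 -140.6
D 84.7 160.5
E 86.4 99.8
F 85.2 40.8
```

View pics/rk.png

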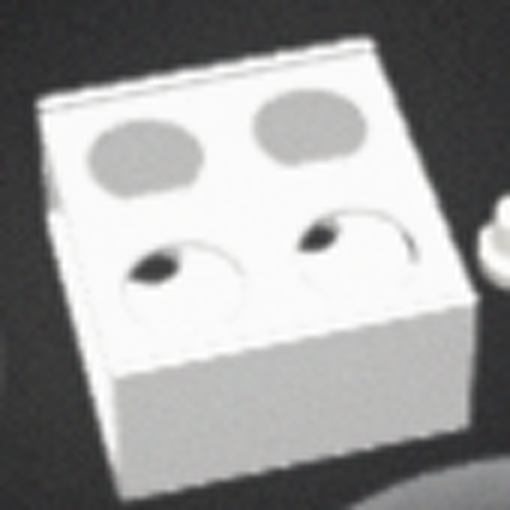

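```bash
cat >> h.py <<'E'
def go(xyz,yaw=None):
    """print shift (m) and turn (rad) in tool axes from the measured pose to a tool-down target"""
    s=status.sense(); Rm=R.from_euler("xyz",s["tcp_rot"]); 
    yaw=s["tcp_rot"][2] if yaw is None else yaw
    T=R.from_euler("xyz",[np.pi,0,yaw])
    sh=Rm.inv().apply(np.array(xyz)-s["eef_pos"])/1000
    print("t",round(float(s["clock"]),2),"pos",s["eef_pos"].round(1),"rot",s["tcp_rot"].round(3),"open",round(float(s["opening"]),3),"F",s["contact_force"].round(1))
    print("shift",sh.round(4).tolist(),"turn",(Rm.inv()*T).as_rotvec().round(4).tolist())
E
python3 - <<'E'
from h import *
for u,v in [(146,160),(310,127),(185,288),(357,252)]:
    print("hole",atz("side",(u/6+285,v/6+225),58).round(1))
for u,v in [(40,103),(375,42),(475,298),(115,375)]: print("corner",atz("side",(u/6+285,v/6+225),62).round(1))
print("yellow",atz("side",(384,178),112).round(1),"base",atz("side",(381,213),0).round(1),"red",atz("side",(279,148),112).round(1))
go([504,-110,300],-0.35)
E
```

```text
hole [549.4 165.1  58. ]
hole [498.6 147.2  58. ]
hole [532.2 216.2  58. ]
hole [481.2 198.4  58. ]
corner [585.6 146.4  62. ]
corner [479.4 111.3  62. ]
corner [445.3 217.3  62. ]
corner [549.  253.5  62. ]
yellow [409.2  -2.6 112. ] base [407.4 -17.8   0. ] red [645.3 -99.2 112. ]
t 0.5 pos [ 268.9 -564.2  253.2] rot [ 3.142  0.    -1.126] open 0.998 F [-0.3  0.2  0.8]
shift [-0.3088, -0.4076, -0.0467] turn [0.0, 0.0, -0.776]
```

Call:
send_rows:
  plan:
    - [[-0.309,-0.408,-0.047],[0,0,-0.776],1]
    - [[-0.309,-0.408,-0.047],[0,0,-0.776],1]
    - [[-0.309,-0.408,-0.047],[0,0,-0.776],1]
    - [[-0.309,-0.408,-0.047],[0,0,-0.776],1]
    - [[-0.309,-0.408,-0.047],[0,0,-0.776],1]

```text
clock: 0.92
eef_pos: [364.7, -378.3, 272.6]
tcp_rot: [-3.142, -0.0, -0.495]
contact_force: [1.5, 0.8, -0.2]
opening: 1.001
```

```bash
python3 -c "
from h import *
go([504,-110,300],-0.35)"
```

```text
t 0.92 pos [ 364.7 -378.3  272.6] rot [-3.142 -0.    -0.495] open 1.001 F [ 1.5  0.8 -0.2]
shift [-0.005, -0.3023, -0.0274] turn [0.0, -0.0003, -0.1454]
```

Call:
send_rows:
  plan:
    - [[-0.005,-0.302,-0.027],[0,0,-0.145],1]
    - [[-0.005,-0.302,-0.027],[0,0,-0.145],1]
    - [[-0.005,-0.302,-0.027],[0,0,-0.145],1]
    - [[-0.005,-0.302,-0.027],[0,0,-0.145],1]
    - [[-0.005,-0.302,-0.027],[0,0,-0.145],1]

```text
clock: 1.33
eef_pos: [460.2, -193.8, 291.5]
tcp_rot: [3.142, -0.001, -0.351]
contact_force: [1.2, -1.4, 0.2]
opening: 1.002
```

```bash
python3 -c "
from h import *
go([504,-110,300],-0.35)"
```

```text
t 1.33 pos [ 460.2 -193.8  291.5] rot [ 3.142e+00 -1.000e-03 -3.510e-01] open 1.002 F [ 1.2 -1.4  0.2]
shift [0.0124, -0.0937, -0.0085] turn [0.0001, -0.001, -0.0006]
```

Call:
send_rows:
  plan:
    - [[0.012,-0.094,-0.008],[0,0,0],0.3]
    - [[0.012,-0.094,-0.008],[0,0,0],0.3]
    - [[0.012,-0.094,-0.008],[0,0,0],0.3]
    - [[0.012,-0.094,-0.008],[0,0,0],0.3]
    - [[0.012,-0.094,-0.008],[0,0,0],0.3]

```text
clock: 1.75
eef_pos: [503.8, -109.1, 299.5]
tcp_rot: [3.141, -0.001, -0.348]
contact_force: [0.2, 0.2, -0.7]
opening: 0.648
```

```bash
python3 -c "
from h import *
go([504,-110,300],-0.35)
P=viewer.camera_params('wrist');print(P)
im=grab('wrist','w1.png')
import pickle;pickle.dump((P,im),open('w1.pkl','wb'))
"
```

```text
t 1.75 pos [ 503.8 -109.1  299.5] rot [ 3.141e+00 -1.000e-03 -3.480e-01] open 0.648 F [ 0.2  0.2 -0.7]
shift [0.0005, 0.0008, -0.0005] turn [0.0005, -0.0011, 0.0017]
{'intrinsics': array([[309.70691629,   0.        , 321.15526341],
       [  0.        , 309.70691629, 194.58659867],
       [  0.        ,   0.        ,   1.        ]]), 'xyz': array([532.64752472, -29.50592389, 420.73489397]), 'orientation': array([ 2.81010683e+00, -1.02688722e-03, -3.47416012e-01])}
```

View pics/w1.png

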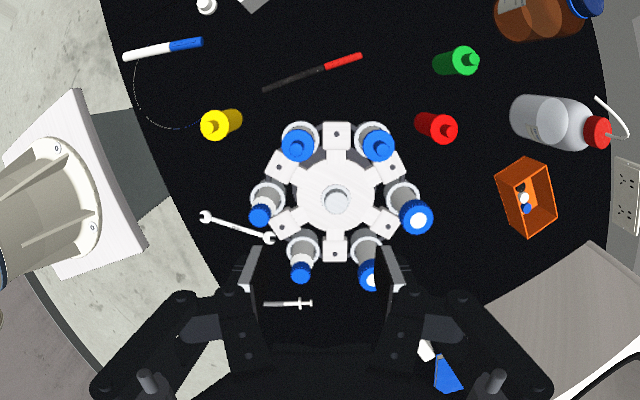

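Wrist view: all six tubes visible. Wide caps at (416,218) and (371,275), necks at (259,216) and (300,272), knobs at (297,146) and (380,146). I'll fit the rotor pose by aligning the projected model with this picture.

```bash
cat > fit.py <<'E'
from h import *
import pickle
from scipy.optimize import least_squares
from scipy.ndimage import label
P,im=pickle.load(open('w1.pkl','rb'))
i=im.astype(int); blue=(i[:,:,2]>i[:,:,0]+60)
# cap model (top z, height, r)
H={'W':(109,129,17.5),'N':(103,121,11)}
def capmask(n,k,c,P):
    m=np.zeros((400,640),np.uint8); t=np.linspace(0,2*np.pi,40)
    parts={'W':[(109,129,17.5)],'N':[(103,121,11)],'K':[(95,103,17.5),(103,125,7)]}[k]
    for z0,z1,r in parts:
        q=np.array([proj(n,[c[0]+r*np.cos(a),c[1]+r*np.sin(a),z],P) for a in t for z in (z0,z1)])
        h=cv2.convexHull((q*16).astype(np.int32)); cv2.fillConvexPoly(m,h,1,shift=4)
    return m
kinds="WWNNKK"
lab,n=label(blue)
cent={}
c0=np.array([503.8,-155]); ph=np.radians(-20.1)
obs=[]
for j,k in enumerate(kinds):
    a=ph-j*np.pi/3; c=c0+85*np.array([np.cos(a),np.sin(a)])
    m=capmask('wrist',k,c,P); ys,xs=np.nonzero(m)
    ids=np.bincount(lab[m>0])[1:]
    b=(lab==(1+np.argmax(ids))); b=cv2.morphologyEx(b.astype(np.uint8),cv2.MORPH_CLOSE,np.ones((5,5)))
    # fill holes
    cs,_=cv2.findContours(b,cv2.RETR_EXTERNAL,cv2.CHAIN_APPROX_NONE); b=cv2.drawContours(b*0,cs,-1,1,-1)
    yb,xb=np.nonzero(b)
    print("ABCDEF"[j],k,"model",xs.mean().round(1),ys.mean().round(1),m.sum(),"obs",xb.mean().round(1),yb.mean().round(1),b.sum())
    obs.append((xb.mean(),yb.mean()))
use=[0,2,3,4,5]
def res(p):
    r=[]
    for j in use:
        a=p[2]-j*np.pi/3; c=p[:2]+85*np.array([np.cos(a),np.sin(a)])
        z={'W':120,'N':113,'K':104}[kinds[j]]
        q0=proj('wrist',[*c,z],P); r+=list(q0+off[j]-obs[j])
    return r
p=np.array([*c0,ph]); 
for it in range(3):
    off={}
    for j in use:
        a=p[2]-j*np.pi/3; c=p[:2]+85*np.array([np.cos(a),np.sin(a)])
        ys,xs=np.nonzero(capmask('wrist',kinds[j],c,P)); z={'W':120,'N':113,'K':104}[kinds[j]]
        off[j]=np.array([xs.mean(),ys.mean()])-proj('wrist',[*c,z],P)
    s=least_squares(res,p); p=s.x
print(p[:2].round(2),np.degrees(p[2]).round(2),np.array(s.fun).round(1))
for j in range(6):
    a=p[2]-j*np.pi/3; print("ABCDEF"[j],kinds[j],(p[:2]+85*np.array([np.cos(a),np.sin(a)])).round(1))
E
python3 fit.py
```

```text
A W model 413.3 215.7 1025 obs 415.9 216.9 955
B W model 370.3 273.7 900 obs 366.0 274.5 383
C N model 297.8 270.9 410 obs 300.4 272.7 378
D N model 257.2 213.2 461 obs 259.3 215.3 427
E K model 295.5 143.7 941 obs 297.4 145.2 865
F K model 375.8 144.3 931 obs 378.1 145.3 837
[ 505.66 -157.49] -19.81 [-0.5 -0.1  0.2 -0.5  0.4 -0.1  0.2  0.2 -0.3  0.3]
A W [ 585.6 -186.3]
B W [ 520.7 -241.2]
C N [ 440.7 -212.3]
D N [ 425.7 -128.7]
E K [490.6 -73.8]
F K [ 570.6 -102.6]
```

```bash
python3 -c "
from h import *
go([584.7,-186.2,190],-0.35)"
```

```text
t 1.8 pos [ 503.4 -109.9  299.3] rot [ 3.141e+00 -1.000e-03 -3.500e-01] open 0.649 F [-0.5  0.4 -0.6]
shift [0.1024, 0.0438, 0.1094] turn [0.0006, -0.0007, 0.0002]
```

Call:
send_rows:
  plan:
    - [[0.102,0.044,0.109],[0,0,0],0.3]
    - [[0.102,0.044,0.109],[0,0,0],0.3]
    - [[0.102,0.044,0.109],[0,0,0],0.3]
    - [[0.102,0.044,0.109],[0,0,0],0.3]
    - [[0.102,0.044,0.109],[0,0,0],0.3]

```text
clock: 2.22
eef_pos: [583.4, -189.9, 185.3]
tcp_rot: [3.14, 0.004, -0.353]
contact_force: [-0.4, -0.6, -0.2]
opening: 0.648
```

```bash
python3 -c "
from h import *
go([584.7,-186.2,123],-0.35)
P=viewer.camera_params('wrist')
im=grab('wrist','w2.png')
import pickle;pickle.dump((P,im),open('w2.pkl','wb'))
for z in (109,129): print(proj('wrist',[585.6,-186.3,z],P),proj('wrist',[583.7,-186.2,z],P))
"
```

```text
t 2.22 pos [ 583.4 -189.9  185.3] rot [ 3.14   0.004 -0.353] open 0.648 F [-0.4 -0.6 -0.2]
shift [0.0002, -0.004, 0.0623] turn [0.0017, 0.0044, -0.003]
[322.72999309 211.65092065] [320.08982705 212.40041585]
[322.73713594 223.67194628] [319.84572972 224.4777438 ]
```

View pics/w2.png

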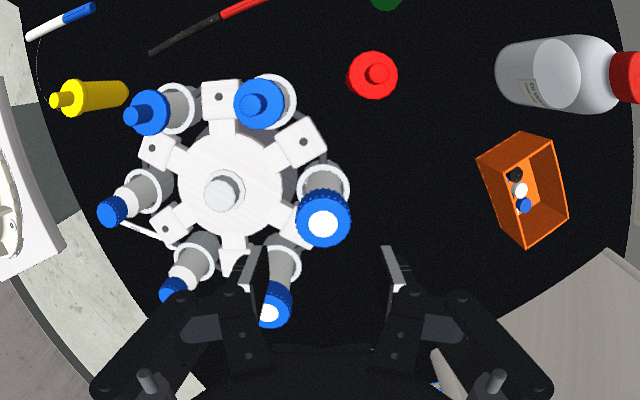

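The white disc is at (322,223), which matches the wrist fit, and the cap is centred between the jaws. Descending.

Call:
send_rows:
  plan:
    - [[0.0005,-0.004,0.03],[0.002,0.004,-0.003],0.3]
    - [[0.0005,-0.004,0.05],[0.002,0.004,-0.003],0.3]
    - [[0.0005,-0.004,0.062],[0.002,0.004,-0.003],0.3]
    - [[0.0005,-0.004,0.062],[0.002,0.004,-0.003],0.3]
    - [[0.0005,-0.004,0.062],[0.002,0.004,-0.003],0.3]

```text
clock: 2.68
eef_pos: [584.0, -185.4, 126.1]
tcp_rot: [-3.141, 0.0, -0.35]
contact_force: [0.0, -0.1, -0.3]
opening: 0.653
```

```bash
python3 -c "
from h import *
go([585.6,-186.3,123],-0.35)
"
```

```text
t 2.68 pos [ 584.  -185.4  126.1] rot [-3.141  0.    -0.35 ] open 0.653 F [ 0.  -0.1 -0.3]
shift [0.0018, 0.0003, 0.0031] turn [-0.0007, 0.0002, -0.0005]
```

Call:
send_rows:
  plan:
    - [[0.002,0,0.003],[0,0,0],0.3]
    - [[0.002,0,0.003],[0,0,0],-1]
    - [[0.002,0,0.003],[0,0,0],-1]
    - [[0.002,0,0.003],[0,0,0],-1]
    - [[0.002,0,0.003],[0,0,0],-1]
  squeeze: 40

```text
clock: 3.1
eef_pos: [586.6, -186.3, 124.6]
tcp_rot: [-3.141, -0.002, -0.35]
contact_force: [-1.3, 0.1, 5.2]
opening: 0.393
```

```bash
python3 -c "
from h import *
go([585.6,-186.3,123],-0.35)
"
```

```text
t 3.1 pos [ 586.6 -186.3  124.6] rot [-3.141e+00 -2.000e-03 -3.500e-01] open 0.393 F [-1.3  0.1  5.2]
shift [-0.001, 0.0004, 0.0016] turn [-0.0008, -0.0018, -0.0004]
```

Call:
send_rows:
  plan:
    - [[0,0,-0.02],[0,0,0],-1]
    - [[0,0,-0.055],[0,0,0],-1]
    - [[0,0,-0.095],[0,0,0],-1]
    - [[0,0,-0.137],[0,0,0],-1]
    - [[0,0,-0.137],[0,0,0],-1]

```text
clock: 3.52
eef_pos: [590.2, -187.4, 271.0]
tcp_rot: [-3.14, -0.015, -0.35]
contact_force: [1.3, -0.1, 0.1]
opening: 0.395
```

```bash
python3 -c "
from h import *
go([540,100,275],-0.35)
grab('wrist','w3.png')
"
```

```text
t 3.52 pos [ 590.2 -187.4  271. ] rot [-3.14  -0.015 -0.35 ] open 0.395 F [ 1.3 -0.1  0.1]
shift [-0.1457, -0.2528, -0.0058] turn [-0.0013, -0.0149, -0.0002]
```

View pics/w3.png

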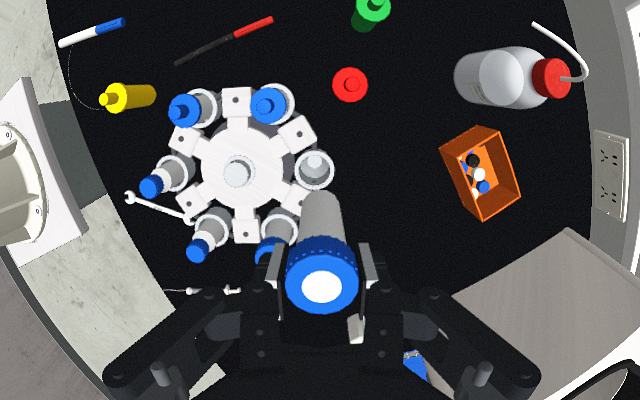

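Tube A is held (disc at (322,287), tube vertical) and its sleeve at (315,170) is empty. Moving towards the rack.

Call:
send_rows:
  plan:
    - [[-0.146,-0.253,-0.006],[0,0,0],-1]
    - [[-0.146,-0.253,-0.006],[0,0,0],-1]
    - [[-0.146,-0.253,-0.006],[0,0,0],-1]
    - [[-0.146,-0.253,-0.006],[0,0,0],-1]
    - [[-0.146,-0.253,-0.006],[0,0,0],-1]

```text
clock: 3.98
eef_pos: [551.1, 20.7, 268.6]
tcp_rot: [-3.141, -0.011, -0.351]
contact_force: [1.1, -0.3, -1.4]
opening: 0.396
```

```bash
python3 -c "
from h import *
go([540,100,275],-0.35)
"
```

```text
t 3.98 pos [551.1  20.7 268.6] rot [-3.141 -0.011 -0.351] open 0.396 F [ 1.1 -0.3 -1.4]
shift [-0.0376, -0.0707, -0.0068] turn [-0.0009, -0.0109, -0.0007]
```

Call:
send_rows:
  plan:
    - [[-0.038,-0.071,-0.007],[0,-0.011,0],-1]
    - [[-0.038,-0.071,-0.007],[0,-0.011,0],-1]
    - [[-0.038,-0.071,-0.007],[0,-0.011,0],-1]
    - [[-0.038,-0.071,-0.007],[0,-0.011,0],-1]
    - [[-0.038,-0.071,-0.007],[0,-0.011,0],-1]

```text
clock: 4.4
eef_pos: [539.3, 100.5, 274.7]
tcp_rot: [-3.141, 0.001, -0.349]
contact_force: [-0.5, -0.8, -1.0]
opening: 0.395
```

```bash
python3 -c "
from h import *
go([540,100,275],-0.35)
P=viewer.camera_params('wrist')
im=grab('wrist','w4.png')
import pickle;pickle.dump((P,im),open('w4.pkl','wb'))
for c in [(549.4,165.1),(498.6,147.2),(532.2,216.2),(481.2,198.4)]: print(proj('wrist',[*c,58],P))
"
```

```text
t 4.4 pos [539.3 100.5 274.7] rot [-3.141e+00  1.000e-03 -3.490e-01] open 0.395 F [-0.5 -0.8 -1. ]
shift [0.0009, 0.0003, -0.0003] turn [-0.0002, 0.0006, 0.0006]
[309.58777523 110.8278126 ]
[272.36017854 142.12955274]
[278.14051247  72.9803046 ]
[241.23100693 105.46823681]
```

View pics/w4.png

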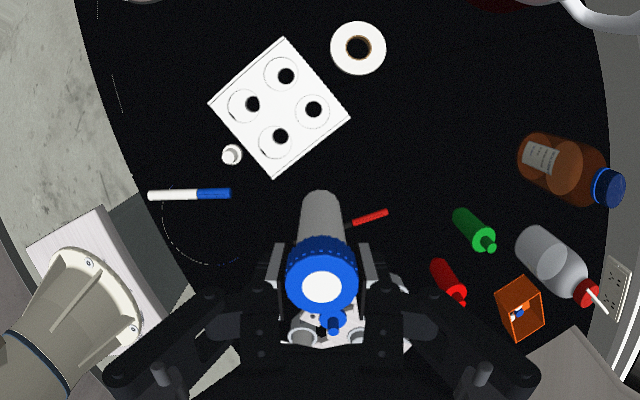

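```bash
python3 - <<'E'
from h import *
import pickle
P,im=pickle.load(open('w4.pkl','rb'))
g=cv2.cvtColor(im,cv2.COLOR_RGB2GRAY)
cv2.imwrite("pics/w4z.png",cv2.resize(cv2.equalizeHist(g[30:190,200:360]),None,fx=3.7,fy=3.7,interpolation=cv2.INTER_CUBIC))
dark=(g[30:190,200:360]<90).astype(np.uint8)
n,l,st,ce=cv2.connectedComponentsWithStats(dark)
for k in range(1,n):
    if 60<st[k,4]<800: print(st[k],ce[k]+[200,30],atz('wrist',ce[k]+[200,30],0,P).round(1))
m=(g>150).astype(np.uint8); m[:30]=0;m[190:]=0;m[:,:200]=0;m[:,360:]=0
cs,_=cv2.findContours(m,cv2.RETR_EXTERNAL,cv2.CHAIN_APPROX_NONE); c=max(cs,key=cv2.contourArea)
print(cv2.boxPoints(cv2.minAreaRect(c)))
for q in cv2.boxPoints(cv2.minAreaRect(c)): print(atz('wrist',q,62,P).round(1))
E
```

```text
[146   7  14  22 243] [353.73662551  47.29218107] [626.2 221.    0. ]
[ 78  38  16  16 195] [285.49230769  75.77435897] [533.4 215.6   0. ]
[ 46  67  13  15 159] [252.43396226 103.8427673 ] [480.8 197.8   0. ]
[105  72  16  15 191] [313.12041885 108.84816754] [551.2 163.4   0. ]
[ 73  99  15  15 175] [280.10857143 135.89142857] [499.2 145.6   0. ]
[[204.7439   100.3209  ]
 [282.99188   34.427864]
 [351.7115   116.0324  ]
 [273.4635   181.92545 ]]
[445.1 220.6  62. ]
[552.1 253.7  62. ]
[590.2 144.8  62. ]
[483.3 104.9  62. ]
```

View pics/w4z.png

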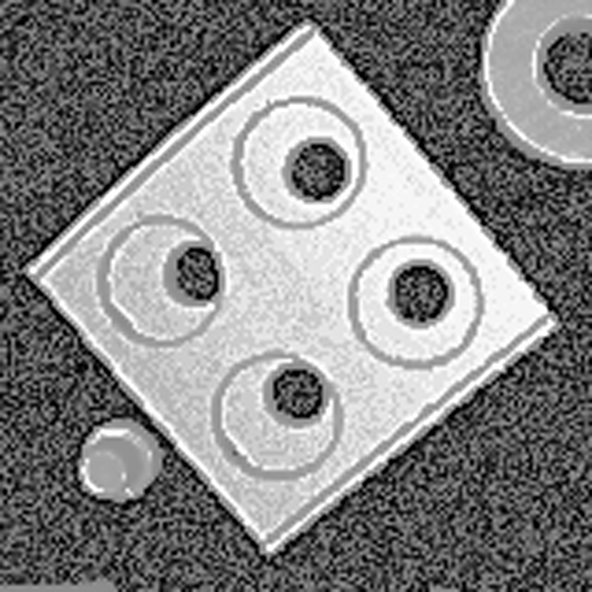

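```bash
python3 - <<'E'
from h import *
import pickle
P,im=pickle.load(open('w4.pkl','rb'))
for q in [(298,163),(160,281),(416,302),(278,416)]: print(atz('wrist',np.array(q)/3.7+[200,30],58,P).round(1))
# held disc location in tool frame
i=im.astype(int); m=(i.min(2)>200); m[:260]=0;m[310:]=0;m[:,:290]=0;m[:,355:]=0
n,l,st,ce=cv2.connectedComponentsWithStats(m.astype(np.uint8)); k=1+np.argmax(st[1:,4]); print(st[k],ce[k])
s=status.sense(); zt=s['eef_pos'][2]+(129-124.6)
X=atz('wrist',ce[k],zt,P); Rm=R.from_euler('xyz',s['tcp_rot'])
print(X.round(1),'tool frame',Rm.inv().apply(X-s['eef_pos']).round(1))
E
```

```text
[534.2 214.1  58. ]
[483.1 197.   58. ]
[552.  163.2  58. ]
[501.4 145.8  58. ]
[302 272  40  31 953] [321.33368311 286.59601259]
[539.3 100.2 279.1] tool frame [-0.2 -0.3 -4.4]
```

```bash
python3 -c "
from h import *
go([551.8,163.3,118],-0.35)
"
```

```text
t 4.45 pos [539.4  99.8 274.7] rot [-3.141e+00  1.000e-03 -3.510e-01] open 0.394 F [-0.9 -0.5 -0.2]
shift [-0.0101, -0.0638, 0.1567] turn [-0.0002, 0.0006, -0.0007]
```

Call:
send_rows:
  plan:
    - [[-0.005,-0.034,0],[0,0,0],-1]
    - [[-0.01,-0.064,0.02],[0,0,0],-1]
    - [[-0.01,-0.064,0.055],[0,0,0],-1]
    - [[-0.01,-0.064,0.08],[0,0,0],-1]
    - [[-0.01,-0.064,0.09],[0,0,0],-1]

```text
clock: 4.87
eef_pos: [550.2, 161.7, 180.9]
tcp_rot: [3.138, 0.005, -0.352]
contact_force: [-0.5, -0.0, -1.0]
opening: 0.392
```

```bash
python3 -c "
from h import *
go([551.8,163.3,118],-0.35)
"
```

```text
t 4.87 pos [550.2 161.7 180.9] rot [ 3.138  0.005 -0.352] open 0.392 F [-0.5 -0.  -1. ]
shift [0.0012, -0.0022, 0.0628] turn [0.0033, 0.005, -0.002]
```

Tip is now at about z = 69, just above the rack top. I'll insert it.

Call:
send_rows:
  plan:
    - [[0.001,-0.002,0.012],[0.003,0.005,-0.002],-1]
    - [[0.001,-0.002,0.026],[0.003,0.005,-0.002],-1]
    - [[0.001,-0.002,0.042],[0.003,0.005,-0.002],-1]
    - [[0.001,-0.002,0.056],[0.003,0.005,-0.002],-1]
    - [[0.001,-0.002,0.063],[0.003,0.005,-0.002],-1]

```text
clock: 5.28
eef_pos: [551.4, 161.6, 116.7]
tcp_rot: [3.14, 0.001, -0.352]
contact_force: [0.2, 0.2, -0.2]
opening: 0.395
```

```bash
python3 -c "
from h import *
go([551.8,163.3,115.5],-0.35)
"
```

```text
t 5.28 pos [551.4 161.6 116.7] rot [ 3.14e+00  1.00e-03 -3.52e-01] open 0.395 F [ 0.2  0.2 -0.2]
shift [-0.0002, -0.0017, 0.0012] turn [0.0013, 0.0012, -0.0021]
```

Call:
send_rows:
  plan:
    - [[0,-0.0015,0.001],[0,0,0],-1]
    - [[0,-0.0015,0.002],[0,0,0],-1]
    - [[0,-0.0015,0.002],[0,0,0],0.3]
    - [[0,-0.0015,0.002],[0,0,0],0.3]
    - [[0,-0.0015,0.002],[0,0,0],0.3]

```text
clock: 5.7
eef_pos: [552.4, 163.1, 115.6]
tcp_rot: [3.141, 0.0, -0.352]
contact_force: [-0.6, -0.2, 0.5]
opening: 0.652
```

```bash
python3 -c "
from h import *
go([551.8,163.3,250],-0.35)
grab('wrist','w5.png')
"
```

```text
t 5.7 pos [552.4 163.1 115.6] rot [ 3.141  0.    -0.352] open 0.652 F [-0.6 -0.2  0.5]
shift [-0.0006, 0.0001, -0.1344] turn [0.0006, 0.0, -0.0021]
```

View pics/w5.png

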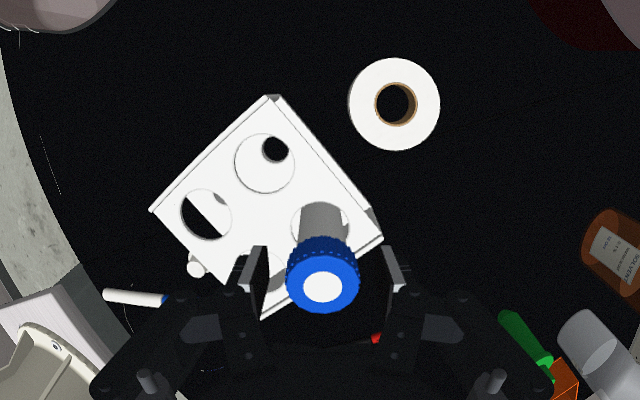

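Call:
send_rows:
  plan:
    - [[0,0,-0.04],[0,0,0],0.3]
    - [[0,0,-0.08],[0,0,0],0.3]
    - [[0,0.02,-0.1],[0,0,0],0.3]
    - [[0.01,0.06,-0.11],[0,0,0],0.3]
    - [[0.015,0.1,-0.11],[0,0,0],0.3]

```text
clock: 6.17
eef_pos: [533.9, 64.2, 229.1]
tcp_rot: [-3.139, -0.006, -0.349]
contact_force: [0.2, -0.9, -0.5]
opening: 0.653
```

```bash
python3 -c "
from h import *
go([440.9,-212.3,200],-0.35)
"
```

```text
t 6.17 pos [533.9  64.2 229.1] rot [-3.139 -0.006 -0.349] open 0.653 F [ 0.2 -0.9 -0.5]
shift [0.007, 0.2917, 0.0285] turn [-0.0022, -0.0058, 0.0009]
```

Call:
send_rows:
  plan:
    - [[0.007,0.292,0.028],[-0.002,-0.006,0],0.3]
    - [[0.007,0.292,0.028],[-0.002,-0.006,0],0.3]
    - [[0.007,0.292,0.028],[-0.002,-0.006,0],0.3]
    - [[0.007,0.292,0.028],[-0.002,-0.006,0],0.3]
    - [[0.007,0.292,0.028],[-0.002,-0.006,0],0.3]

```text
clock: 6.58
eef_pos: [466.2, -134.6, 208.2]
tcp_rot: [-3.141, -0.001, -0.348]
contact_force: [0.4, -0.2, 0.2]
opening: 0.65
```

```bash
python3 -c "
from h import *
go([440.9,-212.3,190],-0.35)
"
```

```text
t 6.58 pos [ 466.2 -134.6  208.2] rot [-3.141e+00 -1.000e-03 -3.480e-01] open 0.65 F [ 0.4 -0.2  0.2]
shift [0.0027, 0.0816, 0.0182] turn [-0.0002, -0.0011, 0.0015]
```

Call:
send_rows:
  plan:
    - [[0.003,0.082,0.018],[0,0,0],0.3]
    - [[0.003,0.082,0.018],[0,0,0],0.3]
    - [[0.003,0.082,0.018],[0,0,0],0.3]
    - [[0.003,0.082,0.018],[0,0,0],0.3]
    - [[0.003,0.082,0.018],[0,0,0],0.3]

```text
clock: 7.0
eef_pos: [441.1, -212.7, 190.5]
tcp_rot: [-3.141, -0.001, -0.35]
contact_force: [-0.4, -0.4, 0.9]
opening: 0.65
```

```bash
python3 -c "
from h import *
go([440.9,-212.3,127],-0.35)
P=viewer.camera_params('wrist')
im=grab('wrist','w6.png')
i=im.astype(int); m=(i[:,:,2]>i[:,:,0]+60).astype(np.uint8); m[:190]=0; m[280:]=0
n,l,st,ce=cv2.connectedComponentsWithStats(m)
for k in range(1,n):
  if st[k,4]>100: print(st[k],ce[k],atz('wrist',ce[k],115,P).round(1))
print(proj('wrist',[440.9,-212.3,115],P))
"
```

```text
t 7.0 pos [ 441.1 -212.7  190.5] rot [-3.141e+00 -1.000e-03 -3.500e-01] open 0.65 F [-0.4 -0.4  0.9]
shift [-0.0004, -0.0003, 0.0635] turn [-0.0005, -0.0013, 0.0001]
[ 414  191   53   55 1759] [438.67822626 216.92040932] [ 521.5 -242.2  115. ]
[ 303  197   35   39 1032] [320.00193798 216.47965116] [ 440.9 -211.6  115. ]
[320.41366158 217.39042805]
```

View pics/w6.png

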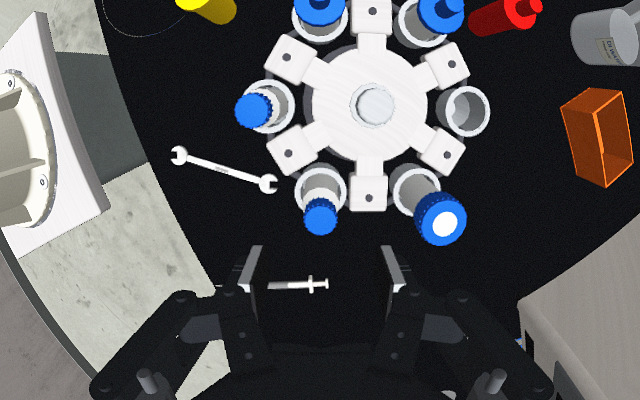

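The neck cap is at (320,217), centred as predicted. Descending onto it.

Call:
send_rows:
  plan:
    - [[0,0,0.03],[0,0,0],0.2]
    - [[0,0,0.05],[0,0,0],0.2]
    - [[0,0,0.0635],[0,0,0],0.2]
    - [[0,0,0.0635],[0,0,0],0.2]
    - [[0,0,0.0635],[0,0,0],0]

```text
clock: 7.47
eef_pos: [441.9, -210.8, 127.1]
tcp_rot: [-3.141, -0.001, -0.346]
contact_force: [-0.4, -0.2, 0.5]
opening: 0.505
```

```bash
python3 -c "
from h import *
go([440.9,-212,127],-0.35)
"
```

```text
t 7.47 pos [ 441.9 -210.8  127.1] rot [-3.141e+00 -1.000e-03 -3.460e-01] open 0.505 F [-0.4 -0.2  0.5]
shift [-0.0005, 0.0014, 0.0001] turn [-0.0007, -0.0006, 0.0036]
```

Call:
send_rows:
  plan:
    - [[-0.0005,0.001,0],[0,0,0.003],-0.3]
    - [[-0.0005,0.001,0],[0,0,0.003],-1]
    - [[-0.0005,0.001,0],[0,0,0.003],-1]
    - [[-0.0005,0.001,0],[0,0,0.003],-1]
    - [[-0.0005,0.001,0],[0,0,0.003],-1]

```text
clock: 7.88
eef_pos: [441.9, -211.9, 128.3]
tcp_rot: [-3.141, -0.003, -0.349]
contact_force: [-0.1, 1.0, 7.2]
opening: 0.24
```

```bash
python3 -c "
from h import *
go([440.9,-212,127],-0.35)
"
```

```text
t 7.88 pos [ 441.9 -211.9  128.3] rot [-3.141e+00 -3.000e-03 -3.490e-01] open 0.24 F [-0.1  1.   7.2]
shift [-0.0009, 0.0004, 0.0013] turn [-0.0006, -0.0027, 0.0006]
```

Call:
send_rows:
  plan:
    - [[0,0,-0.02],[0,0,0],-1]
    - [[0,0,-0.055],[0,0,0],-1]
    - [[0,0,-0.095],[0,0,0],-1]
    - [[0,0,-0.137],[0,0,0],-1]
    - [[0,0,-0.137],[0,0,0],-1]

```text
clock: 8.3
eef_pos: [444.9, -213.5, 273.4]
tcp_rot: [3.141, -0.015, -0.349]
contact_force: [1.2, -0.6, 0.4]
opening: 0.235
```

```bash
python3 -c "
from h import *
go([586.8,-185.9,268],-0.35)
"
```

```text
t 8.3 pos [ 444.9 -213.5  273.4] rot [ 3.141 -0.015 -0.349] open 0.235 F [ 1.2 -0.6  0.4]
shift [0.1237, -0.0745, 0.0072] turn [0.0007, -0.0149, 0.0005]
```

Call:
send_rows:
  plan:
    - [[0.124,-0.0745,0.005],[0,-0.015,0],-1]
    - [[0.124,-0.0745,0.005],[0,-0.015,0],-1]
    - [[0.124,-0.0745,0.005],[0,-0.015,0],-1]
    - [[0.124,-0.0745,0.005],[0,-0.015,0],-1]
    - [[0.124,-0.0745,0.005],[0,-0.015,0],-1]

```text
clock: 8.72
eef_pos: [591.3, -185.1, 270.4]
tcp_rot: [-3.141, -0.003, -0.348]
contact_force: [-1.0, 1.0, -1.2]
opening: 0.237
```

```bash
python3 -c "
from h import *
go([586.8,-185.9,200],-0.35)
P=viewer.camera_params('wrist')
im=grab('wrist','w7.png')
import pickle;pickle.dump((P,im),open('w7.pkl','wb'))
print(proj('wrist',[586,-186.3,62],P))
"
```

```text
t 8.72 pos [ 591.3 -185.1  270.4] rot [-3.141e+00 -3.000e-03 -3.480e-01] open 0.237 F [-1.   1.  -1.2]
shift [-0.0042, 0.0023, 0.0704] turn [-0.0003, -0.0032, 0.0021]
[316.25763277 172.44555515]
```

View pics/w7.png

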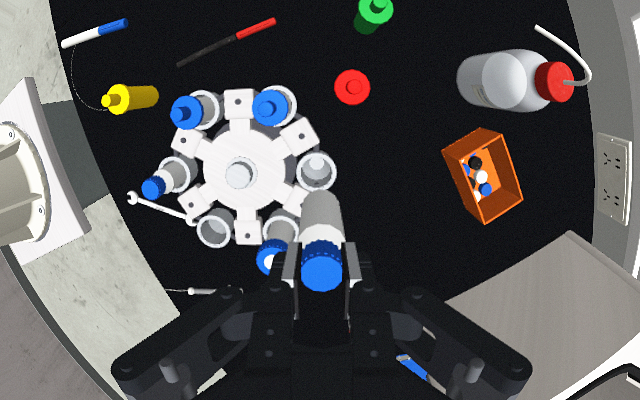

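The neck tube hangs upright in the jaws, and the empty sleeve at (316,172) matches the model. Aligning and lowering.

Call:
send_rows:
  plan:
    - [[-0.004,0.002,0.01],[0,-0.003,0.002],-1]
    - [[-0.004,0.002,0.03],[0,-0.003,0.002],-1]
    - [[-0.004,0.002,0.055],[0,-0.003,0.002],-1]
    - [[-0.004,0.002,0.07],[0,-0.003,0.002],-1]
    - [[-0.004,0.002,0.07],[0,-0.003,0.002],-1]

```text
clock: 9.18
eef_pos: [580.3, -185.7, 196.1]
tcp_rot: [3.141, 0.009, -0.351]
contact_force: [-0.8, 0.0, -0.4]
opening: 0.233
```

```bash
python3 -c "
from h import *
go([586.8,-185.9,130],-0.35)
"
```

```text
t 9.18 pos [ 580.3 -185.7  196.1] rot [ 3.141  0.009 -0.351] open 0.233 F [-0.8  0.  -0.4]
shift [0.0068, -0.0021, 0.066] turn [0.0009, 0.0093, -0.0009]
```

Call:
send_rows:
  plan:
    - [[0.006,-0.002,0],[0,0.009,0],-1]
    - [[0.006,-0.002,0],[0,0.009,0],-1]
    - [[0.006,-0.002,0.005],[0,0.009,0],-1]
    - [[0.006,-0.002,0.012],[0,0.009,0],-1]
    - [[0.006,-0.002,0.02],[0,0.009,0],-1]

```text
clock: 9.6
eef_pos: [586.9, -186.1, 176.4]
tcp_rot: [3.141, -0.002, -0.351]
contact_force: [-0.1, 0.2, -0.5]
opening: 0.233
```

```bash
python3 -c "
from h import *
go([586.8,-185.9,130],-0.35)
"
```

```text
t 9.6 pos [ 586.9 -186.1  176.4] rot [ 3.141e+00 -2.000e-03 -3.510e-01] open 0.233 F [-0.1  0.2 -0.5]
shift [-0.0002, -0.0002, 0.0464] turn [0.0009, -0.0016, -0.0009]
```

Call:
send_rows:
  plan:
    - [[0,0,0.008],[0,-0.002,0],-1]
    - [[0,0,0.018],[0,-0.002,0],-1]
    - [[0,0,0.028],[0,-0.002,0],-1]
    - [[0,0,0.038],[0,-0.002,0],-1]
    - [[0,0,0.045],[0,-0.002,0],-1]

```text
clock: 10.02
eef_pos: [586.4, -185.9, 129.7]
tcp_rot: [3.141, 0.002, -0.351]
contact_force: [0.1, 0.1, 0.4]
opening: 0.233
```

```bash
python3 -c "
from h import *
go([586.8,-185.9,128.5],-0.35)
"
```

```text
t 10.02 pos [ 586.4 -185.9  129.7] rot [ 3.141e+00  2.000e-03 -3.510e-01] open 0.233 F [0.1 0.1 0.4]
shift [0.0004, -0.0001, 0.0011] turn [0.001, 0.002, -0.0007]
```

Call:
send_rows:
  plan:
    - [[0,0,0.001],[0,0,0],-1]
    - [[0,0,0.001],[0,0,0],-1]
    - [[0,0,0.001],[0,0,0],0.2]
    - [[0,0,0.001],[0,0,0],0.2]
    - [[0,0,0.001],[0,0,0],0.2]

```text
clock: 10.43
eef_pos: [586.4, -185.9, 128.5]
tcp_rot: [3.141, 0.002, -0.351]
contact_force: [0.2, 0.2, -0.1]
opening: 0.601
```

```bash
python3 -c "
from h import *
go([490.6,-73.8,190],-0.35)
grab('wrist','w8.png')
"
```

```text
t 10.43 pos [ 586.4 -185.9  128.5] rot [ 3.141e+00  2.000e-03 -3.510e-01] open 0.601 F [ 0.2  0.2 -0.1]
shift [-0.1286, -0.0723, -0.0613] turn [0.0009, 0.002, -0.0008]
```

View pics/w8.png

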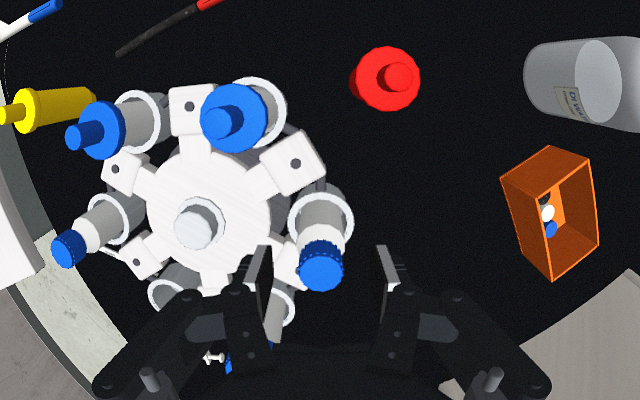

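Neck is seated upright in sleeve A. Next is the knob at E.

Call:
send_rows:
  plan:
    - [[0,0,-0.04],[0,0,0],0.2]
    - [[0,0,-0.065],[0,0,0],0.2]
    - [[-0.035,-0.02,-0.065],[0,0,0],0.2]
    - [[-0.07,-0.04,-0.065],[0,0,0],0.2]
    - [[-0.105,-0.06,-0.065],[0,0,0],0.2]

```text
clock: 10.9
eef_pos: [507.8, -92.8, 194.1]
tcp_rot: [3.141, 0.001, -0.352]
contact_force: [-0.4, -0.1, -0.8]
opening: 0.599
```

```bash
python3 -c "
from h import *
go([491,-73.8,195],-0.35)
"
```

```text
t 10.9 pos [507.8 -92.8 194.1] rot [ 3.141e+00  1.000e-03 -3.520e-01] open 0.599 F [-0.4 -0.1 -0.8]
shift [-0.0223, -0.0121, -0.0009] turn [0.0007, 0.0009, -0.0021]
```

Call:
send_rows:
  plan:
    - [[-0.022,-0.012,0],[0,0,0],0.2]
    - [[-0.022,-0.012,0],[0,0,0],0.2]
    - [[-0.022,-0.012,0],[0,0,0],0.2]
    - [[-0.022,-0.012,0],[0,0,0],0.2]
    - [[-0.022,-0.012,0],[0,0,0],0.2]

```text
clock: 11.32
eef_pos: [492.2, -74.6, 194.3]
tcp_rot: [3.141, -0.0, -0.352]
contact_force: [0.2, -0.6, -0.0]
opening: 0.601
```

```bash
python3 -c "
from h import *
go([491,-73.8,128.5],-0.35)
P=viewer.camera_params('wrist')
im=grab('wrist','w9.png')
print(proj('wrist',[491,-73.8,125],P),proj('wrist',[491,-73.8,103],P))
"
```

```text
t 11.32 pos [492.2 -74.6 194.3] rot [ 3.141 -0.    -0.352] open 0.601 F [ 0.2 -0.6 -0. ]
shift [-0.0014, -0.0004, 0.0658] turn [0.0006, -0.0001, -0.0025]
[318.85042392 220.91203878] [319.05383634 208.85043959]
```

View pics/w9.png

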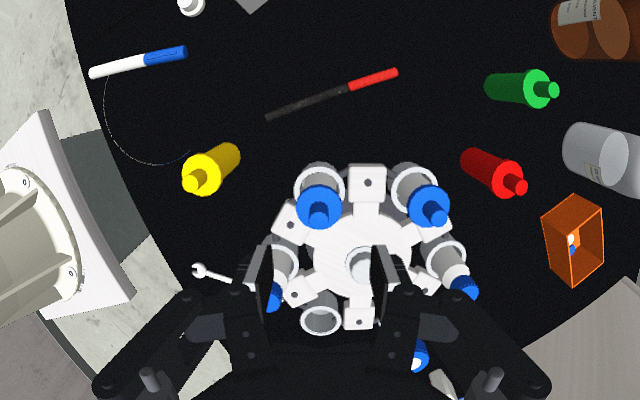

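Knob cap at (319,207), in line with the jaw centre. Descending to TCP z 128.5, which keeps the fingertips above the flat cap.

Call:
send_rows:
  plan:
    - [[-0.001,0,0.03],[0,0,-0.002],0.1]
    - [[-0.001,0,0.05],[0,0,-0.002],0.0]
    - [[-0.001,0,0.0655],[0,0,-0.002],-0.2]
    - [[-0.001,0,0.0655],[0,0,-0.002],-0.2]
    - [[-0.001,0,0.0655],[0,0,-0.002],-0.2]

```text
clock: 11.78
eef_pos: [491.1, -74.8, 128.0]
tcp_rot: [3.141, 0.002, -0.352]
contact_force: [-0.1, -0.2, 0.0]
opening: 0.398
```

```bash
python3 -c "
from h import *
go([491,-73.8,128.5],-0.35)
"
```

```text
t 11.78 pos [491.1 -74.8 128. ] rot [ 3.141e+00  2.000e-03 -3.520e-01] open 0.398 F [-0.1 -0.2  0. ]
shift [-0.0004, -0.0009, -0.0005] turn [0.001, 0.0021, -0.0015]
```

Call:
send_rows:
  plan:
    - [[0,-0.001,-0.0005],[0,0.001,0],-1]
    - [[0,-0.001,-0.0005],[0,0.001,0],-1]
    - [[0,-0.001,-0.0005],[0,0.001,0],-1]
    - [[0,-0.001,-0.0005],[0,0.001,0],-1]
    - [[0,-0.001,-0.0005],[0,0.001,0],-1]

```text
clock: 12.2
eef_pos: [492.2, -74.0, 129.5]
tcp_rot: [3.141, -0.001, -0.351]
contact_force: [-0.4, 0.1, 7.0]
opening: 0.139
```

```bash
python3 -c "
from h import *
go([491,-73.8,128.5],-0.35)
"
```

```text
t 12.2 pos [492.2 -74.  129.5] rot [ 3.141e+00 -1.000e-03 -3.510e-01] open 0.139 F [-0.4  0.1  7. ]
shift [-0.0012, 0.0002, 0.001] turn [0.0007, -0.0009, -0.0014]
```

Call:
send_rows:
  plan:
    - [[0,0,-0.02],[0,0,0],-1]
    - [[0,0,-0.055],[0,0,0],-1]
    - [[0,0,-0.095],[0,0,0],-1]
    - [[0,0,-0.125],[0,0,0],-1]
    - [[0,0,-0.14],[0,0,0],-1]

```text
clock: 12.62
eef_pos: [493.5, -74.1, 273.9]
tcp_rot: [-3.141, -0.006, -0.351]
contact_force: [1.2, 0.9, -1.2]
opening: 0.143
```

```bash
python3 -c "
from h import *
go([442.1,-212.2,268],-0.35)
"
```

```text
t 12.62 pos [493.5 -74.1 273.9] rot [-3.141 -0.006 -0.351] open 0.143 F [ 1.2  0.9 -1.2]
shift [-0.0008, 0.1474, 0.0058] turn [-0.0004, -0.0062, -0.0014]
```

Call:
send_rows:
  plan:
    - [[0,0.035,0.003],[0,-0.006,0],-1]
    - [[-0.001,0.07,0.003],[0,-0.006,0],-1]
    - [[-0.001,0.105,0.003],[0,-0.006,0],-1]
    - [[-0.001,0.135,0.003],[0,-0.006,0],-1]
    - [[-0.001,0.147,0.003],[0,-0.006,0],-1]

```text
clock: 13.03
eef_pos: [440.6, -214.3, 271.0]
tcp_rot: [3.141, -0.001, -0.353]
contact_force: [-0.9, -0.0, -0.4]
opening: 0.14
```

```bash
python3 -c "
from h import *
go([442.1,-212.2,200],-0.35)
P=viewer.camera_params('wrist')
im=grab('wrist','w10.png')
print(proj('wrist',[441.5,-212.3,62],P))
"
```

```text
t 13.03 pos [ 440.6 -214.3  271. ] rot [ 3.141e+00 -1.000e-03 -3.530e-01] open 0.14 F [-0.9 -0.  -0.4]
shift [0.0006, -0.0026, 0.071] turn [0.0007, -0.0006, -0.0027]
[321.05415417 167.6270829 ]
```

View pics/w10.png

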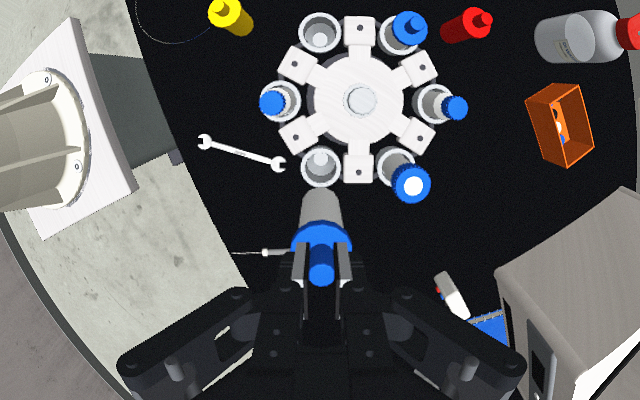

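The knob tube is held upright and the empty sleeve C is at (320,167) as predicted. Lowering.

Call:
send_rows:
  plan:
    - [[0.001,-0.0025,0.01],[0,0,-0.002],-1]
    - [[0.001,-0.0025,0.03],[0,0,-0.002],-1]
    - [[0.001,-0.0025,0.052],[0,0,-0.002],-1]
    - [[0.001,-0.0025,0.066],[0,0,-0.002],-1]
    - [[0.001,-0.0025,0.074],[0,0,-0.002],-1]

```text
clock: 13.5
eef_pos: [441.8, -211.1, 194.5]
tcp_rot: [3.141, 0.003, -0.351]
contact_force: [-0.9, -0.7, -0.7]
opening: 0.141
```

```bash
python3 -c "
from h import *
go([442.1,-212.2,130],-0.35)
"
```

```text
t 13.5 pos [ 441.8 -211.1  194.5] rot [ 3.141e+00  3.000e-03 -3.510e-01] open 0.141 F [-0.9 -0.7 -0.7]
shift [0.0009, 0.001, 0.0645] turn [0.0002, 0.0026, -0.0005]
```

Call:
send_rows:
  plan:
    - [[0.001,0.001,0.008],[0,0.002,0],-1]
    - [[0.001,0.001,0.02],[0,0.002,0],-1]
    - [[0.001,0.001,0.033],[0,0.002,0],-1]
    - [[0.001,0.001,0.046],[0,0.002,0],-1]
    - [[0.001,0.001,0.056],[0,0.002,0],-1]

```text
clock: 13.92
eef_pos: [442.5, -211.7, 137.7]
tcp_rot: [3.142, 0.0, -0.35]
contact_force: [-0.2, -0.2, -0.9]
opening: 0.144
```

```bash
python3 -c "
from h import *
go([442.1,-212.2,129.5],-0.35)
"
```

```text
t 13.92 pos [ 442.5 -211.7  137.7] rot [ 3.142  0.    -0.35 ] open 0.144 F [-0.2 -0.2 -0.9]
shift [-0.0002, 0.0006, 0.0082] turn [0.0, 0.0005, 0.0]
```

Call:
send_rows:
  plan:
    - [[0,0,0.004],[0,0,0],-1]
    - [[0,0,0.008],[0,0,0],-1]
    - [[0,0,0.008],[0,0,0],-1]
    - [[0,0,0.008],[0,0,0],-0.3]
    - [[0,0,0.008],[0,0,0],-0.1]

```text
clock: 14.33
eef_pos: [442.9, -211.8, 130.1]
tcp_rot: [3.142, -0.0, -0.35]
contact_force: [1.2, 0.9, -0.4]
opening: 0.413
```

```bash
python3 -c "
from h import *
go([442.1,-212.2,230],-0.35)
grab('wrist','w11.png')
"
```

```text
t 14.33 pos [ 442.9 -211.8  130.1] rot [ 3.142 -0.    -0.35 ] open 0.413 F [ 1.2  0.9 -0.4]
shift [-0.0006, 0.0007, -0.0999] turn [0.0001, -0.0005, 0.0001]
```

View pics/w11.png

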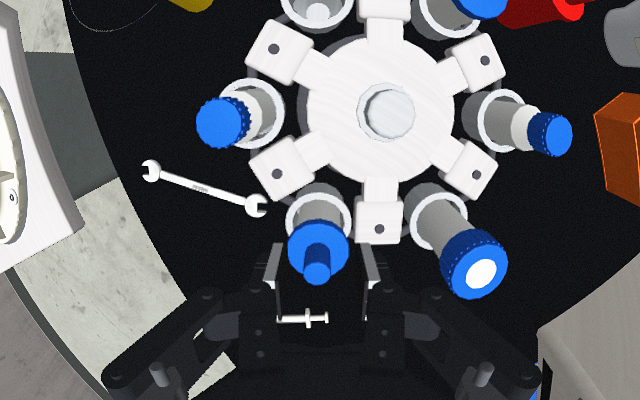

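The knob is in sleeve C. Next I fetch the parked wide tube from the rack.

Call:
send_rows:
  plan:
    - [[0,0,-0.04],[0,0,0],0]
    - [[0,0,-0.08],[0,0,0],0.2]
    - [[0,-0.02,-0.1],[0,0,0],0.3]
    - [[-0.005,-0.06,-0.1],[0,0,0],0.3]
    - [[-0.01,-0.1,-0.1],[0,0,0],0.3]

```text
clock: 14.8
eef_pos: [469.0, -114.4, 232.3]
tcp_rot: [-3.141, -0.005, -0.353]
contact_force: [0.6, -0.6, -0.1]
opening: 0.654
```

```bash
python3 -c "
from h import *
go([552.2,163.1,185],-0.35)
"
```

```text
t 14.8 pos [ 469.  -114.4  232.3] rot [-3.141 -0.005 -0.353] open 0.654 F [ 0.6 -0.6 -0.1]
shift [-0.0181, -0.2891, 0.0473] turn [-0.0004, -0.0052, -0.003]
```

Call:
send_rows:
  plan:
    - [[-0.018,-0.289,0.047],[0,-0.005,-0.003],0.3]
    - [[-0.018,-0.289,0.047],[0,-0.005,-0.003],0.3]
    - [[-0.018,-0.289,0.047],[0,-0.005,-0.003],0.3]
    - [[-0.018,-0.289,0.047],[0,-0.005,-0.003],0.3]
    - [[-0.018,-0.289,0.047],[0,-0.005,-0.003],0.3]

```text
clock: 15.22
eef_pos: [528.1, 84.7, 198.5]
tcp_rot: [-3.141, -0.001, -0.35]
contact_force: [0.9, -0.4, 0.5]
opening: 0.651
```

```bash
python3 -c "
from h import *
go([552.2,163.1,185],-0.35)
"
```

```text
t 15.22 pos [528.1  84.7 198.5] rot [-3.141e+00 -1.000e-03 -3.500e-01] open 0.651 F [ 0.9 -0.4  0.5]
shift [-0.0043, -0.0819, 0.0135] turn [-0.0009, -0.0011, -0.0]
```

Call:
send_rows:
  plan:
    - [[-0.004,-0.082,0.0135],[0,0,0],0.3]
    - [[-0.004,-0.082,0.0135],[0,0,0],0.3]
    - [[-0.004,-0.082,0.0135],[0,0,0],0.3]
    - [[-0.004,-0.082,0.0135],[0,0,0],0.3]
    - [[-0.004,-0.082,0.0135],[0,0,0],0.3]

```text
clock: 15.63
eef_pos: [552.0, 163.0, 184.9]
tcp_rot: [-3.141, -0.001, -0.349]
contact_force: [-0.3, -0.4, 0.7]
opening: 0.649
```

```bash
python3 -c "
from h import *
P=viewer.camera_params('wrist')
s=status.sense()
im=grab('wrist','w12.png')
i=im.astype(int); m=(i.min(2)>200).astype(np.uint8); m[:200]=0
b=((i[:,:,2]>i[:,:,0]+60)).astype(np.uint8)
n,l,st,ce=cv2.connectedComponentsWithStats(b); 
for k in range(1,n):
  if st[k,4]>300: print(st[k],ce[k])
n,l,st,ce=cv2.connectedComponentsWithStats(m)
for k in range(1,n):
  if st[k,4]>200 and st[k,4]<1500: print('white',st[k],ce[k],atz('wrist',ce[k],119,P).round(1))
go([552.2,163.1,115],-0.35)
"
```

```text
[ 296  191   54   57 1798] [322.19466073 217.80978865]
[185 261  40  14 470] [205.0212766  267.37659574]
white [309 213  27  25 510] [322.2        224.71960784] [552.5 161.8 119. ]
white [131 261  54  12 431] [157.73549884 266.15777262] [417.1 169.8 119. ]
t 15.68 pos [552.  162.3 185.1] rot [-3.141e+00 -1.000e-03 -3.500e-01] open 0.65 F [ 0.4  0.4 -0.3]
shift [-0.0002, -0.0008, 0.0701] turn [-0.0003, -0.0008, -0.0001]
```

View pics/w12.png

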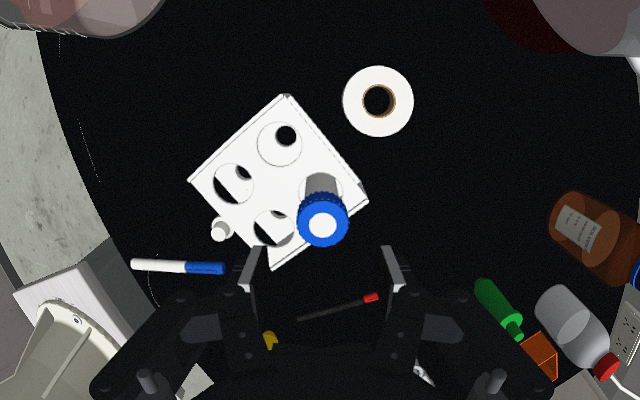

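The parked wide tube is upright with its disc at (322,225), i.e. (552.5, 161.8). Descending to grip it.

Call:
send_rows:
  plan:
    - [[0,0,0.03],[0,0,0],0.3]
    - [[0,0,0.05],[0,0,0],0.3]
    - [[0,0,0.07],[0,0,0],0.3]
    - [[0,0,0.071],[0,0,0],0.3]
    - [[0,0,0.071],[0,0,0],0.3]

```text
clock: 16.1
eef_pos: [551.4, 160.8, 113.8]
tcp_rot: [3.141, 0.001, -0.352]
contact_force: [0.9, 0.0, -0.8]
opening: 0.656
```

Call:
send_rows:
  plan:
    - [[0,0,0],[0,0,0],-0.1]
    - [[0,0,0],[0,0,0],-1]
    - [[0,0,0],[0,0,0],-1]
    - [[0,0,0],[0,0,0],-1]
    - [[0,0,0],[0,0,0],-1]

```text
clock: 16.52
eef_pos: [552.3, 160.9, 115.2]
tcp_rot: [-3.141, -0.001, -0.352]
contact_force: [-1.2, -0.5, 7.7]
opening: 0.397
```

```bash
python3 -c "
from h import *
go([492,-74,265],-0.35)
"
```

```text
t 16.52 pos [552.3 160.9 115.2] rot [-3.141e+00 -1.000e-03 -3.520e-01] open 0.397 F [-1.2 -0.5  7.7]
shift [0.0245, 0.2413, -0.1498] turn [-0.0002, -0.0012, -0.0018]
```

Call:
send_rows:
  plan:
    - [[0,0,-0.025],[0,0,0],-1]
    - [[0,0,-0.065],[0,0,0],-1]
    - [[0,0,-0.105],[0,0,0],-1]
    - [[0,0.01,-0.14],[0,0,0],-1]
    - [[0.002,0.03,-0.15],[0,0,0],-1]

```text
clock: 16.93
eef_pos: [546.3, 133.9, 271.5]
tcp_rot: [-3.136, -0.008, -0.35]
contact_force: [0.6, 0.4, 0.3]
opening: 0.396
```

```bash
python3 -c "
from h import *
go([492,-74,265],-0.35)
"
```

```text
t 16.93 pos [546.3 133.9 271.5] rot [-3.136 -0.008 -0.35 ] open 0.396 F [0.6 0.4 0.3]
shift [0.0202, 0.2139, 0.0055] turn [-0.0059, -0.0085, -0.0]
```

Call:
send_rows:
  plan:
    - [[0.004,0.04,0.003],[-0.006,-0.008,0],-1]
    - [[0.008,0.08,0.003],[-0.006,-0.008,0],-1]
    - [[0.012,0.12,0.003],[-0.006,-0.008,0],-1]
    - [[0.016,0.16,0.003],[-0.006,-0.008,0],-1]
    - [[0.019,0.19,0.003],[-0.006,-0.008,0],-1]

```text
clock: 17.35
eef_pos: [497.9, -53.4, 268.1]
tcp_rot: [3.141, -0.001, -0.35]
contact_force: [-0.4, -0.4, -0.1]
opening: 0.395
```

```bash
python3 -c "
from h import *
go([492,-74,265],-0.35)
"
```

```text
t 17.35 pos [497.9 -53.4 268.1] rot [ 3.141e+00 -1.000e-03 -3.500e-01] open 0.395 F [-0.4 -0.4 -0.1]
shift [0.0015, 0.0214, 0.0031] turn [0.0005, -0.0013, -0.0]
```

Call:
send_rows:
  plan:
    - [[0.0015,0.012,0.003],[0,0,0],-1]
    - [[0.0015,0.021,0.003],[0,0,0],-1]
    - [[0.0015,0.021,0.003],[0,0,0],-1]
    - [[0.0015,0.021,0.003],[0,0,0],-1]
    - [[0.0015,0.021,0.003],[0,0,0],-1]

```text
clock: 17.77
eef_pos: [492.6, -72.7, 265.3]
tcp_rot: [3.142, -0.002, -0.349]
contact_force: [-0.1, 0.0, -0.4]
opening: 0.396
```

```bash
python3 -c "
from h import *
P=viewer.camera_params('wrist')
s=status.sense()
im=grab('wrist','w13.png')
i=im.astype(int); m=(i.min(2)>200).astype(np.uint8); m[:260]=0;m[310:]=0;m[:,:290]=0;m[:,355:]=0
n,l,st,ce=cv2.connectedComponentsWithStats(m); k=1+np.argmax(st[1:,4])
X=atz('wrist',ce[k],s['eef_pos'][2]+3.8,P); print('held disc',ce[k],X.round(1),R.from_euler('xyz',s['tcp_rot']).inv().apply(X-s['eef_pos']).round(1))
print(proj('wrist',[491.2,-73.9,62],P))
go([492,-74,190],-0.35)
"
```

```text
held disc [321.3706721  281.57331976] [493.5 -70.8 269.1] [ 0.2 -2.1 -3.8]
[319.97469758 172.41461812]
t 17.82 pos [492.6 -72.6 265.2] rot [ 3.141e+00 -2.000e-03 -3.490e-01] open 0.391 F [-0.3  0.3 -0.9]
shift [-0.0002, 0.0015, 0.0752] turn [0.0001, -0.0016, 0.0012]
```

View pics/w13.png

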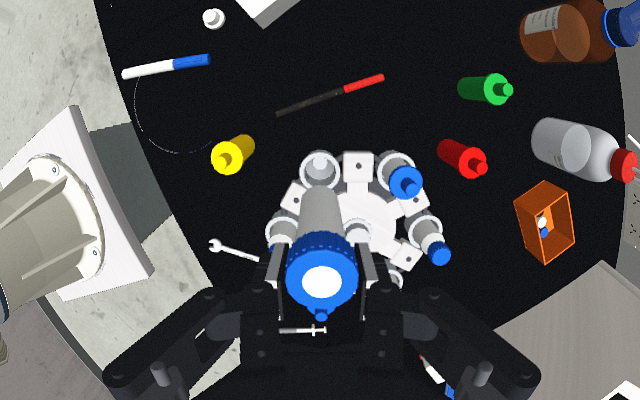

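The held tube sits about 2 mm towards tool -y, so I'll correct for that while lowering over sleeve E at (320,172).

Call:
send_rows:
  plan:
    - [[-0.001,0.0035,0.01],[0,-0.001,0],-1]
    - [[-0.001,0.0035,0.03],[0,-0.001,0],-1]
    - [[-0.001,0.0035,0.052],[0,-0.001,0],-1]
    - [[-0.001,0.0035,0.067],[0,-0.001,0],-1]
    - [[-0.001,0.0035,0.074],[0,-0.001,0],-1]

```text
clock: 18.23
eef_pos: [489.2, -74.7, 188.6]
tcp_rot: [3.141, 0.003, -0.348]
contact_force: [-0.5, 0.9, 0.0]
opening: 0.392
```

```bash
python3 -c "
from h import *
go([491.2,-75.7,125],-0.35)
"
```

```text
t 18.23 pos [489.2 -74.7 188.6] rot [ 3.141e+00  3.000e-03 -3.480e-01] open 0.392 F [-0.5  0.9  0. ]
shift [0.0024, 0.0002, 0.0636] turn [0.0008, 0.0029, 0.0023]
```

Call:
send_rows:
  plan:
    - [[0.002,0,0.005],[0,0.002,0.002],-1]
    - [[0.002,0,0.015],[0,0.002,0.002],-1]
    - [[0.002,0,0.028],[0,0.002,0.002],-1]
    - [[0.002,0,0.042],[0,0.002,0.002],-1]
    - [[0.002,0,0.055],[0,0.002,0.002],-1]

```text
clock: 18.65
eef_pos: [491.5, -75.3, 133.1]
tcp_rot: [3.141, -0.0, -0.349]
contact_force: [0.4, -0.7, -1.3]
opening: 0.398
```

```bash
python3 -c "
from h import *
go([491.2,-75.7,125],-0.35)
"
```

```text
t 18.65 pos [491.5 -75.3 133.1] rot [ 3.141 -0.    -0.349] open 0.398 F [ 0.4 -0.7 -1.3]
shift [-0.0001, 0.0004, 0.0081] turn [0.0005, -0.0003, 0.0006]
```

Call:
send_rows:
  plan:
    - [[0,0,0.004],[0,0,0],-1]
    - [[0,0,0.008],[0,0,0],-1]
    - [[0,0,0.008],[0,0,0],-1]
    - [[0,0,0.008],[0,0,0],0.3]
    - [[0,0,0.008],[0,0,0],0.3]

```text
clock: 19.07
eef_pos: [492.0, -75.4, 125.7]
tcp_rot: [3.141, -0.002, -0.349]
contact_force: [-0.3, 0.1, -0.1]
opening: 0.647
```

Call:
send_rows:
  plan:
    - [[0,0,0],[0,0,0],0.3]
    - [[0,0,-0.03],[0,0,0],0.3]
    - [[0,0,-0.07],[0,0,0],0.3]
    - [[0,0,-0.11],[0,0,0],0.3]
    - [[0,-0.02,-0.15],[0,0,0],0.3]

```text
clock: 19.48
eef_pos: [497.4, -59.2, 275.1]
tcp_rot: [3.14, -0.002, -0.351]
contact_force: [1.3, -0.2, -0.1]
opening: 0.654
```

```bash
python3 -c "
from h import *
go([504,-90,300],-0.35)
grab('side','s14.png')
"
```

```text
t 19.48 pos [497.4 -59.2 275.1] rot [ 3.14e+00 -2.00e-03 -3.51e-01] open 0.654 F [ 1.3 -0.2 -0.1]
shift [0.0168, 0.0267, -0.0248] turn [0.0013, -0.0018, -0.0007]
```

View pics/s14.png

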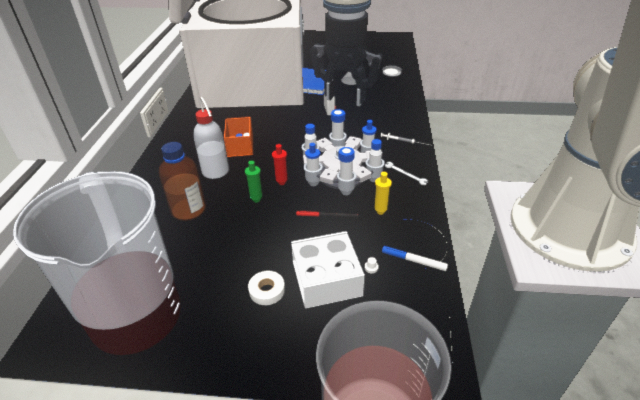

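The layout is as planned. I'll back off and verify seating with the wrist and side cameras.

Call:
send_rows:
  plan:
    - [[0.015,-0.02,-0.03],[0,0,0],0.3]
    - [[0.015,-0.02,-0.03],[0,0,0],0.3]
    - [[0.015,-0.02,-0.03],[0,0,0],0.3]
    - [[0.015,-0.02,-0.03],[0,0,0],0.3]
    - [[0.015,-0.02,-0.03],[0,0,0],0.3]

```text
clock: 19.95
eef_pos: [521.7, -42.9, 311.2]
tcp_rot: [-3.139, -0.009, -0.351]
contact_force: [-0.1, 0.1, 0.0]
opening: 0.651
```

```bash
python3 - <<'E'
from h import *
P=viewer.camera_params('wrist'); im=grab('wrist'); Q=viewer.camera_params('side'); js=grab('side')
c0=np.array([506,-157.3]); ph=np.radians(-19.81)
zt=dict(W=129,N=121,K=125)
a=cv2.resize(js[90:220,270:430,::-1],None,fx=5,fy=4.6,interpolation=cv2.INTER_CUBIC)
for j,k in enumerate("NWKNWK"):
    t=ph-j*np.pi/3; c=c0+85*np.array([np.cos(t),np.sin(t)])
    u=proj('side',[c[0]-1.9,c[1]+2.2,zt[k]],Q); v=proj('wrist',[*c,zt[k]],P)
    cv2.circle(a,(int((u[0]-270)*5),int((u[1]-90)*4.6)),4,(0,0,255),-1)
    cv2.circle(im,tuple(v.astype(int)),2,(255,0,255),-1)
cv2.imwrite("pics/s15.png",a); cv2.imwrite("pics/w15.png",cv2.resize(im[60:330,150:500,::-1],None,fx=2.2,fy=2.2))
E
```

```text
(no output)
```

View pics/s15.png

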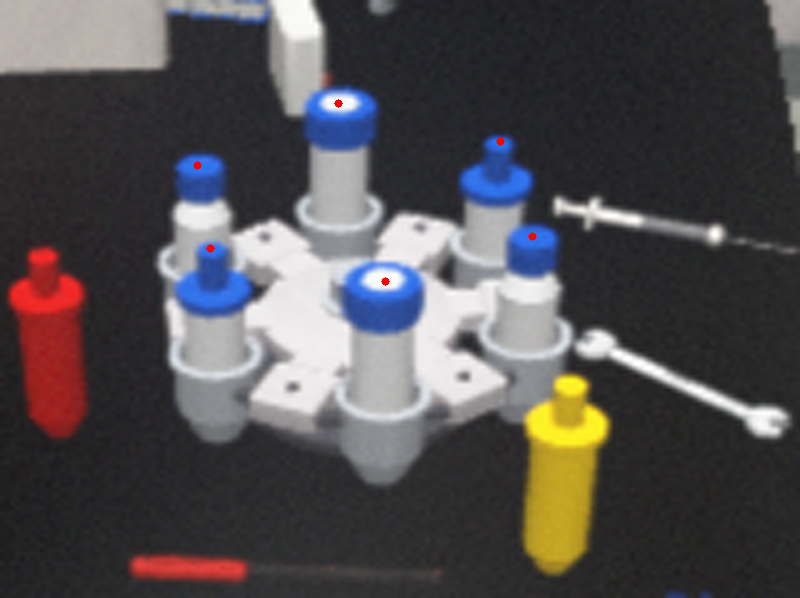

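View pics/w15.png

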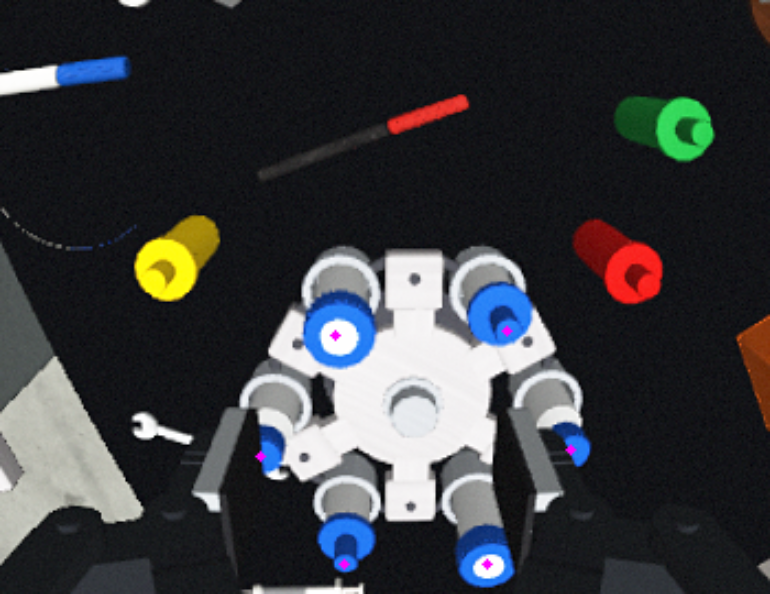

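In both pictures every cap top sits on its predicted "fully seated" point. The kinds also face each other: wide (340,102)/(385,282), neck (198,166)/(533,236) and knob (500,142)/(210,248) in the side zoom. Handing in.

```bash
python3 -c "
from rig import status, job
s=status.sense(); print(s['clock'],s['contact_force'],s['qvel'].round(3)); print(job.sign_off())"
```

```text
20.05 [0.2276467  0.0142246  0.22468649] [ 0.    -0.002 -0.007  0.003 -0.     0.002]
the job is handed in; nothing more can be done
None
```

The six tubes now sit with each one directly opposite the other of its kind, all fully down in the rotor, and the job is handed in at about 20 s of the 83 s allowed.

Three tubes had to move. I parked one wide-cap tube in the rack, moved a narrow-neck tube into its sleeve, and moved a knob-cap tube into the sleeve that neck tube had left. The wide tube then went from the rack into the last free sleeve. The other three tubes and the coloured look-alikes were not touched.

- **Seating:** in the last side and wrist pictures all six caps line up with the heights and positions expected for fully seated, upright tubes.
- **Arm:** at hand-in the gripper was empty and well clear of the tubes. The largest force in the readings I took was about 8 N.
- **Disagreements:** the side and wrist cameras differed by about 2–3 mm on positions, roughly the calibration error. I used the wrist camera, which matched where the jaws actually gripped. The parked tube came back gripped about 2 mm off centre, and I corrected for that before lowering it.

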